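Level the drying shelf with its levelling foot and hold it

TASK

Take the red levelling knob of the small sprung shelf and press the shelf down until its foot is felt to seat firmly on the pad underneath; still pressing it down, turn the knob until the bubble of the level lies between the two black lines. The springs lift the shelf as soon as it is let go, so finish while still holding the knob and pressing the foot on its pad, with the bubble centred. Leave the things around the shelf where they are.

Things in the scene. Friction and masses are not known exactly. Their poses are not given: they have to be found in the camera images.
- shelf: fixed wooden base plate 150 x 300 x 12 mm; origin under its centre, on the table; long side along its y. At y = +120, z = 50 mm it carries a plywood board (130 x 255 x 14 mm, top 57 mm above the table when level) on a hinge along x; springs lift the board's free -y end. Knob at y = -80, level at y = +25 mm.
- knob_grip (a point): middle of the red round ribbed levelling knob, on its axis, 22 mm above the board's top face. The red part is 38 mm in diameter (40 over its ribs) and reaches from 6 to 36 mm above the board, over a black collar 43 mm wide. It can be gripped from above at any yaw. It goes up and down with the board's end, not with its own turning.
- knob (a joint): turn of the knob in rad, positive clockwise seen from above, stops at -2.3 and +2.3, starts within 0.5 of 0. Clockwise screws the foot out by 2 mm per rad (the seated end rises), anticlockwise draws it in (the end sinks). Light friction, about 0.1 Nm when pressed; it stays where it is left.
- board (a joint): tilt of the board in rad: 0 level, positive knob end up; 0.04 (upper stop) when free. Knob 200 mm from the hinge. The springs push the knob up with 0.5 N near the upper stop, 2.5 N at level, 3.5 N at 0.02 below; a tightly gripped knob also resists tilting, about 6 N more. The foot seats within 0.022 of level, above or below; the force then rises steeply; 15 to 20 N seats it well.
- bubble (a joint): place of the bubble along the vial in m: 0 is centred, positive is toward the knob (the high end). It is about 0.7 m per rad of board tilt, i.e. 3.5 mm for 1 mm of height at the knob or 7 mm per rad of knob while seated; at the upper stop it reads about 0.028.
- bubble_mid (a point): top of the pale bubble, 16 mm long, 13 mm wide, in the green vial
- vial_mid (a point): top of the middle of the level: green vial 78 mm long, 24 mm in diameter, in a black housing along the board; two black lines 2 mm wide round it, 12 mm to either side of the middle; centred, the bubble (16 mm) shows 3 mm of green at each end before the lines. The middle lies 105 mm from the knob's axis.
- foot (a joint): how far the rubber-tipped foot under the knob is screwed out, in m (0.002 times the knob's turn)
- pad_thin: fixed grey round pad 38 mm in diameter and 9 mm thick on the base plate, under the board; origin at the centre of its underside. Either this or the thick pad lies under the foot, the other is parked 90 mm nearer the hinge. With this one under the foot the shelf seats too low at first.
- pad_thick: fixed blue round pad 38 mm in diameter and 15 mm thick, as above; with it under the foot the shelf seats too high at first
- glue_stick: red and white glue stick lying on the table behind the shelf, 26 x 92 x 26 mm, bystander; origin at the centre of its underside
- eraser_b: blue-sleeved eraser 21 x 45 x 13 mm behind the shelf, bystander
- paint_bottle: yellow squeeze bottle 59 x 57 x 150 mm standing beyond the hinge end, bystander
- peg: purple clothes peg 15 x 72 x 12 mm on the table in front of the shelf, bystander

How it is judged (in metres and radians):
On the way:
1. with the knob held, the shelf is pressed down until the foot bears on its pad with more than 1 N ((contact force between foot and pad_thin above 1 N or contact force between foot and pad_thick above 1 N) and contact force between the fingers and knob above 1 N), for 0.2 s.
At the end, for the whole second after the job is handed in: The robot still holds the knob (fingers touch it with more than 1 N) and keeps the shelf pressed so that the foot bears on its pad with more than 1 N; the bubble is within 3.5 mm of the middle, between the lines, and the knob no longer turns (all of step 1 and value of joint bubble between -0.0035 and 0.0035 m and velocity of joint knob between -0.1 and 0.1 rad/s); the arm keeps its last pose, push and grip.
It fails at once if the glue stick is pushed more than 30 mm (distance of glue_stick from where it was at the start of the episode above 0.03 m).
It fails at once if the eraser is pushed more than 30 mm (distance of eraser_b from where it was at the start of the episode above 0.03 m).
It fails at once if the yellow bottle is pushed more than 30 mm (distance of paint_bottle from where it was at the start of the episode above 0.03 m).
It fails at once if the peg is pushed more than 30 mm (distance of peg from where it was at the start of the episode above 0.03 m).
It also fails if it takes over 64 s, if anything falls off the work surface, if the arm or the gripper's body presses on something with over 40 N, if the wrist force passes 120 N, or if a joint passes its speed limit or range.

ROBOT

A 7-joint arm with a two-finger parallel gripper is mounted at the origin on a cart in front of the work surface, level with it; the furniture and walls round the work are solid. World frame = base frame: x ahead of the robot, y to its left, z up, the work surface at z = 0. Lengths are in m, angles in degrees, forces in N, time in s.
With the tool pointing down it reaches from about 0.425 to 0.875 m from the base axis. Payload 4.7 kg.
Tool frame: the origin (TCP) lies between the finger pads; the fingertips stand 8 mm ahead of it and the grasp point (between the pads) lies 11 mm behind it (env.tip_extent is the distance from the TCP to the fingertips, in m); z points along the fingers, y is the line along which they close (so a half turn about z gives the same grasp; the last joint's range is limited). The gripper opens to 87 mm and grips with 3 to 60 N. Pads are 19 mm wide; open, the fingers measure 117 mm over their backs; the gripper's body (75 mm by 190 mm) begins 51 mm behind the grasp point.
Start: joints at [69.735, 18.392, -4.016, 83.108, 1.295, 78.541, -3.26], TCP at [0.234, -0.607, 0.231] pointing down, gripper open.
Joint ranges: [-163.93, 163.93], [-17.29, 119.83], [-79.2, 71.16], [3.27, 140.29], [-89.18, 269.18], [5.43, 117.66], [-154.24, 154.24]. Speed limits (degrees/s): [147.25, 147.25, 180, 180, 180, 180, 180].

INTERFACE

Orientations are given as [roll, pitch, yaw] about the fixed x, y, z axes, in that order (R = Rz(yaw) Ry(pitch) Rx(roll)).
In Python, from cell import sensors, vision, workorder, env gives the robot as it stands.
- The arm moves only by the tool drive_tool, never from a script. Its argument "moves" is a list of rows, each an object of numbers: "x", "y", "z": the shift along the tool's x, y, z in mm; "rx", "ry", "rz": the turn, a rotation vector about the tool's x, y, z in rad; "fingers": the closure, from -1 (fully open) to 1 (shut). In form: [{"x": .., "y": .., "z": .., "rx": .., "ry": .., "rz": .., "fingers": ..}, ...]. A call has 1 to 20 rows; each row is the pose to reach, as a shift and turn from the pose commanded when the call began, along the tool's axes at that moment; what a row does not reach only later rows make up. A row lasts 1/8 s, in which the tool goes at most 62.5 mm and 10.7 degrees, less where a joint would pass 70% of its speed; a pose out of reach is approached as far as the arm can. A call with a gripper value outside its range is refused whole. The fingers move at their own pace and stop on an object; "force" is the grip in N (left out, the last holds). Time passes only in rows, so rows that repeat a pose let the fingers close. It gives the time, the measured TCP pose, the force, the opening and the grip force at its end, in the units of the state.
- sensors.get_obs(): the state, without advancing time (a new reading comes with each control period).
- vision.read_camera(name): name is "scene" or "top"; returns a dict with "image" (400x640x3 uint8, red, green, blue), "fx", "fy", "cx", "cy" (pixels), "R" (3x3) and "t" (3): a world point X has camera coordinates R X + t. Camera axes: x right, y down, z forward; pixel columns grow to the right and rows downward; lengths in m; the calibration is good to about 2 mm. A picture is of the moment at which its call begins. There is no depth.
- workorder.sign_off(): hands the job in; it is judged then, once.
The state is a dict: "time_s": time; "qpos": joint angles; "joint_velocities": joint speeds; "effort": joint torques, N m; "tool_pos": TCP position; "tool_rot": TCP orientation; "force": force on the tool from outside, world axes, zero at the start; "wrist_torque": the same for the moment, N m; "grip_width": finger opening in m; "grasp_force": force on a finger pad.
Only numpy, scipy, OpenCV 4.12 (cv2) and the standard library are available. Lean on these libraries where they do the work, as an engineer would, in place of code of your own. Each camera call takes 0.05 s, during which the arm holds its last target. There are 200 camera calls.

## Working session

There is one attempt and no reset: what is moved stays moved. The work goes in short steps, Python scripts to look and compute and a tool call to move; the robot and the scene stay as the last step left them, time stands still between calls to the robot, and variables do not carry over. Pictures are saved under pics/ and viewed, at most 10 in all, crops included, and the job is handed in when it is done.

Besides the shell and the picture viewer there is one more tool, called after "Emit:" as a command line: name --argument value ..., lists and objects as JSON in quotes. drive_tool: Moves the arm, as the interface text tells. Its arguments: {"type":"object","properties":{"moves":{"type":"array"},"force":{"type":"number"}},"required":["moves"]}

```bash
mkdir -p pics
python3 - <<'E'
from cell import sensors, vision, env
import cv2,numpy as np
for n in("scene","top"):
    c=vision.read_camera(n); cv2.imwrite(f"pics/{n}0.png",c["image"][:,:,::-1])
    print(n,c["fx"],c["cx"],c["cy"],np.round(c["R"],4).tolist(),np.round(c["t"],4).tolist())
print(sensors.get_obs(), env.tip_extent)
E
```

```text
scene 410.82780436039104 317.5003384719528 200.22523138157072 [[-0.5149, -0.8572, 0.0067], [-0.6244, 0.3696, -0.6881], [0.5874, -0.3585, -0.7256]] [0.4031, 0.3684, 0.6509]
top 405.4058767072686 314.4041713462956 195.87062662284228 [[0.0133, -0.9999, -0.0014], [-0.9875, -0.0129, -0.1571], [0.157, 0.0035, -0.9876]] [0.1239, 0.5661, 0.8559]
{'time_s': 0.1, 'qpos': array([69.73296206, 18.43332852, -4.01527489, 83.16762495,  1.2963617 ,
       78.53903194, -3.26041442]), 'joint_velocities': array([-0.07920694, -0.01299798, -0.03402835, -0.10107193, -0.00176207,
       -0.06575131, -0.05467275]), 'effort': array([-2.41942680e-04, -4.92570198e+01, -4.05686824e-01, -3.13398814e+01,
       -6.41055428e-02,  3.94282141e-02,  3.62349715e-05]), 'tool_pos': array([ 0.23350916, -0.60610787,  0.22959016]), 'tool_rot': array([-1.79905318e+02,  6.77740509e-03,  2.10762454e+01]), 'force': array([-0.32372398, -0.4840964 , -0.04283625]), 'wrist_torque': array([0.03828317, 0.01951435, 0.05563586]), 'grasp_force': 0.0, 'grip_width': 0.08698428424985119} 0.008
```

View pics/scene0.png

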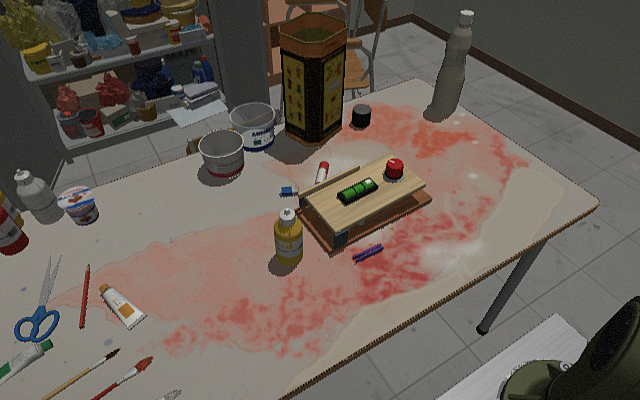

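View pics/top0.png

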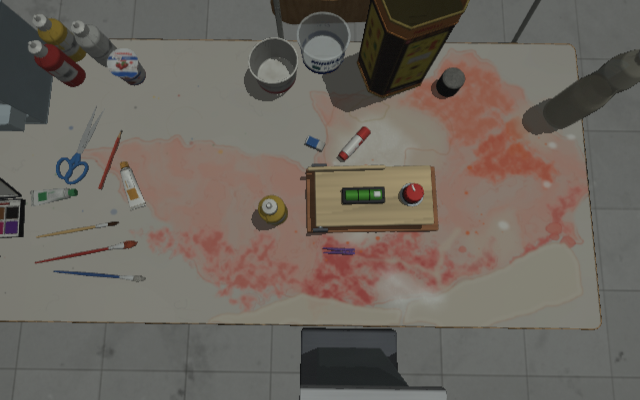

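The views agree: the shelf runs along y, with the knob at the right (top ≈ (413,193), scene ≈ (395,168)) and the level left of it (top ≈ (363,195)). The peg is in front of the shelf; the glue stick and eraser are behind it. The bubble sits at the knob end.

```bash
cat > h.py <<'E'
import cv2,numpy as np
from cell import sensors,vision
def shot(n,save=None):
    c=vision.read_camera(n)
    return c
def blob(c,box,kind):
    x0,y0,x1,y1=box; h=cv2.cvtColor(c["image"],cv2.COLOR_RGB2HSV)[y0:y1,x0:x1]
    H,S,V=[h[...,i].astype(int) for i in range(3)]
    m={'red':((H<8)|(H>172))&(S>170)&(V>60),'green':(H>40)&(H<80)&(S>90)&(V>50),'pale':(H>40)&(H<80)&(S<165)&(V>110)}[kind].astype(np.uint8)
    n,l,s,ce=cv2.connectedComponentsWithStats(m); i=1+np.argmax(s[1:,4])
    return ce[i]+[x0,y0],s[i]+[x0,y0,0,0,0],m
def ray(c,p):
    R=np.array(c["R"]);t=np.array(c["t"])
    d=R.T@np.array([(p[0]-c["cx"])/c["fx"],(p[1]-c["cy"])/c["fy"],1]); return -R.T@t,d/np.linalg.norm(d)
def tri(c1,p1,c2,p2):
    o1,d1=ray(c1,p1);o2,d2=ray(c2,p2)
    a=np.linalg.lstsq(np.c_[d1,-d2],o2-o1,rcond=None)[0]
    A=o1+a[0]*d1;B=o2+a[1]*d2; return (A+B)/2,np.linalg.norm(A-B)
def plane(c,p,z):
    o,d=ray(c,p); return o+d*(z-o[2])/d[2]
E
python3 - <<'E'
from h import *
s=shot("scene");t=shot("top")
bs={'red':((380,150,410,190),(398,176,430,212))}
ps,ss,_=blob(s,*[bs['red'][0]],'red');pt,st,_=blob(t,bs['red'][1],'red')
print(ps,ss,pt,st); print("knob",tri(s,ps,t,pt))
gs,s1,_=blob(s,(330,170,382,210),'green');gt,s2,_=blob(t,(335,180,392,210),'green')
print(gs,s1,gt,s2);print("vial",tri(s,gs,t,gt))
cr=np.hstack([cv2.resize(s["image"][150:210,330:415],(400,282),interpolation=cv2.INTER_CUBIC),cv2.resize(t["image"][170:225,335:435],(400,282),interpolation=cv2.INTER_CUBIC)])
cv2.imwrite("pics/crop1.png",cr[:,:,::-1])
for p in((306,166),(306,232),(437,232),(437,166)): print(plane(t,p,.06))
E
```

```text
[394.39069767 167.52093023] [386 159  17  19 215] [413.74257426 192.48514851] [405 184  18  17 202]
knob (array([ 0.56814331, -0.07846187,  0.08745703]), np.float64(0.0014893687326770378))
[356.48868778 189.01809955] [342 180  32  19 221] [368.84375  194.359375] [359 189  23  11 192]
vial (array([0.57023312, 0.0176882 , 0.06353648]), np.float64(0.012381439674001082))
[0.62861447 0.15075523 0.06      ]
[0.48301141 0.14835136 0.06      ]
[ 0.48672074 -0.13360976  0.06      ]
[ 0.63235269 -0.13859027  0.06      ]
```

View pics/crop1.png

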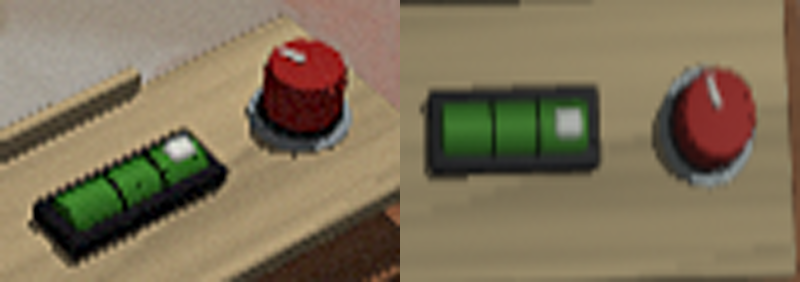

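Knob axis at (0.568, -0.078), z ≈ 0.087, which matches the stated 57+8+22 mm. The bubble lies beyond the knob-side line. I'll move above the knob with the fingers closing along world x, clear of the level.

Emit:
drive_tool --moves '[{"x": 125, "y": -93, "z": 0, "rz": -0.3, "fingers": -1}, {"x": 251, "y": -186, "z": 0, "rz": -0.6, "fingers": -1}, {"x": 376, "y": -279, "z": 20, "rz": -0.9, "fingers": -1}, {"x": 502, "y": -372, "z": 40, "rz": -1.203, "fingers": -1}, {"x": 502, "y": -372, "z": 80, "rz": -1.203, "fingers": -1}, {"x": 502, "y": -372, "z": 80, "rz": -1.203, "fingers": -1}, {"x": 502, "y": -372, "z": 80, "rz": -1.203, "fingers": -1}, {"x": 502, "y": -372, "z": 80, "rz": -1.203, "fingers": -1}, {"x": 502, "y": -372, "z": 80, "rz": -1.203, "fingers": -1}, {"x": 502, "y": -372, "z": 80, "rz": -1.203, "fingers": -1}, {"x": 502, "y": -372, "z": 80, "rz": -1.203, "fingers": -1}, {"x": 502, "y": -372, "z": 80, "rz": -1.203, "fingers": -1}, {"x": 502, "y": -372, "z": 80, "rz": -1.203, "fingers": -1}, {"x": 502, "y": -372, "z": 80, "rz": -1.203, "fingers": -1}, {"x": 502, "y": -372, "z": 80, "rz": -1.203, "fingers": -1}]' --force 15

```text
invalid input at $.moves[0]: expected keys x, y, z, rx, ry, rz, fingers
```

Emit:
drive_tool --moves '[{"x": 125, "y": -93, "z": 0, "rx": 0, "ry": 0, "rz": -0.3, "fingers": -1}, {"x": 251, "y": -186, "z": 0, "rx": 0, "ry": 0, "rz": -0.6, "fingers": -1}, {"x": 376, "y": -279, "z": 20, "rx": 0, "ry": 0, "rz": -0.9, "fingers": -1}, {"x": 502, "y": -372, "z": 40, "rx": 0, "ry": 0, "rz": -1.203, "fingers": -1}, {"x": 502, "y": -372, "z": 80, "rx": 0, "ry": 0, "rz": -1.203, "fingers": -1}, {"x": 502, "y": -372, "z": 80, "rx": 0, "ry": 0, "rz": -1.203, "fingers": -1}, {"x": 502, "y": -372, "z": 80, "rx": 0, "ry": 0, "rz": -1.203, "fingers": -1}, {"x": 502, "y": -372, "z": 80, "rx": 0, "ry": 0, "rz": -1.203, "fingers": -1}, {"x": 502, "y": -372, "z": 80, "rx": 0, "ry": 0, "rz": -1.203, "fingers": -1}, {"x": 502, "y": -372, "z": 80, "rx": 0, "ry": 0, "rz": -1.203, "fingers": -1}, {"x": 502, "y": -372, "z": 80, "rx": 0, "ry": 0, "rz": -1.203, "fingers": -1}, {"x": 502, "y": -372, "z": 80, "rx": 0, "ry": 0, "rz": -1.203, "fingers": -1}, {"x": 502, "y": -372, "z": 80, "rx": 0, "ry": 0, "rz": -1.203, "fingers": -1}, {"x": 502, "y": -372, "z": 80, "rx": 0, "ry": 0, "rz": -1.203, "fingers": -1}, {"x": 502, "y": -372, "z": 80, "rx": 0, "ry": 0, "rz": -1.203, "fingers": -1}]' --force 15

```text
time_s: 2.08
tool_pos: [0.5681, -0.0801, 0.1508]
tool_rot: [180.0, 0.0, 89.9]
force: [-0.5, 0.2, 0.3]
grip_width: 0.0875
grasp_force: 0.0
```

Emit:
drive_tool --moves '[{"x": 1.5, "y": 0, "z": 25, "rx": 0, "ry": 0, "rz": 0, "fingers": -1}, {"x": 1.5, "y": 0, "z": 50, "rx": 0, "ry": 0, "rz": 0, "fingers": -1}, {"x": 1.5, "y": 0, "z": 68, "rx": 0, "ry": 0, "rz": 0, "fingers": -1}, {"x": 1.5, "y": 0, "z": 68, "rx": 0, "ry": 0, "rz": 0, "fingers": -1}, {"x": 1.5, "y": 0, "z": 68, "rx": 0, "ry": 0, "rz": 0, "fingers": 0.2}, {"x": 1.5, "y": 0, "z": 68, "rx": 0, "ry": 0, "rz": 0, "fingers": 1}, {"x": 1.5, "y": 0, "z": 68, "rx": 0, "ry": 0, "rz": 0, "fingers": 1}, {"x": 1.5, "y": 0, "z": 68, "rx": 0, "ry": 0, "rz": 0, "fingers": 1}, {"x": 1.5, "y": 0, "z": 68, "rx": 0, "ry": 0, "rz": 0, "fingers": 1}, {"x": 1.5, "y": 0, "z": 68, "rx": 0, "ry": 0, "rz": 0, "fingers": 1}, {"x": 1.5, "y": 0, "z": 68, "rx": 0, "ry": 0, "rz": 0, "fingers": 1}, {"x": 1.5, "y": 0, "z": 68, "rx": 0, "ry": 0, "rz": 0, "fingers": 1}]' --force 20

```text
time_s: 3.58
tool_pos: [0.5681, -0.0775, 0.0824]
tool_rot: [-180.0, 0.0, 90.0]
force: [-1.1, 0.8, 0.2]
grip_width: 0.0373
grasp_force: 20.0
```

Run:
```python
from h import *
s=shot("scene");t=shot("top")
cr=np.hstack([cv2.resize(s["image"][130:210,330:430],(400,320),interpolation=cv2.INTER_CUBIC),cv2.resize(t["image"][150:230,335:435],(400,320),interpolation=cv2.INTER_CUBIC)])
cv2.imwrite("pics/crop2.png",cr[:,:,::-1]); print(sensors.get_obs()["qpos"])
```

```text
[ 33.75196845  19.24456313 -33.51633983 102.96777534  11.97663398
  61.37199736  -4.07593007]
```

View pics/crop2.png

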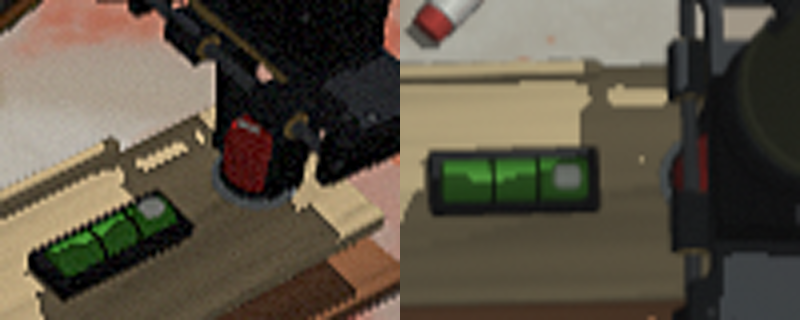

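The knob is held at 37 mm width, and the level and bubble stay visible in both views. Next, press down gradually.

Emit:
drive_tool --moves '[{"x": 0, "y": 0, "z": 1, "rx": 0, "ry": 0, "rz": 0, "fingers": 1}, {"x": 0, "y": 0, "z": 2, "rx": 0, "ry": 0, "rz": 0, "fingers": 1}, {"x": 0, "y": 0, "z": 3, "rx": 0, "ry": 0, "rz": 0, "fingers": 1}, {"x": 0, "y": 0, "z": 3, "rx": 0, "ry": 0, "rz": 0, "fingers": 1}, {"x": 0, "y": 0, "z": 3, "rx": 0, "ry": 0, "rz": 0, "fingers": 1}]'

```text
time_s: 4.3
tool_pos: [0.5681, -0.0778, 0.0795]
tool_rot: [-180.0, 0.0, 90.0]
force: [-3.3, -2.4, 1.6]
grip_width: 0.0379
grasp_force: 20.0
```

Emit:
drive_tool --moves '[{"x": 0, "y": 0, "z": 1, "rx": 0, "ry": 0, "rz": 0, "fingers": 1}, {"x": 0, "y": 0, "z": 1, "rx": 0, "ry": 0, "rz": 0, "fingers": 1}, {"x": 0, "y": 0, "z": 1, "rx": 0, "ry": 0, "rz": 0, "fingers": 1}]'

```text
time_s: 4.68
tool_pos: [0.5681, -0.078, 0.0785]
tool_rot: [-180.0, 0.0, 90.0]
force: [-4.4, -3.9, 3.3]
grip_width: 0.0371
grasp_force: 20.0
```

Emit:
drive_tool --moves '[{"x": 0, "y": 0, "z": 1, "rx": 0, "ry": 0, "rz": 0, "fingers": 1}, {"x": 0, "y": 0, "z": 1, "rx": 0, "ry": 0, "rz": 0, "fingers": 1}, {"x": 0, "y": 0, "z": 1, "rx": 0, "ry": 0, "rz": 0, "fingers": 1}]'

```text
time_s: 5.05
tool_pos: [0.5681, -0.0781, 0.0776]
tool_rot: [-180.0, 0.1, 90.0]
force: [-4.2, -3.0, 1.9]
grip_width: 0.0376
grasp_force: 20.0
```

Emit:
drive_tool --moves '[{"x": 0, "y": 0, "z": 1, "rx": 0, "ry": 0, "rz": 0, "fingers": 1}, {"x": 0, "y": 0, "z": 1, "rx": 0, "ry": 0, "rz": 0, "fingers": 1}, {"x": 0, "y": 0, "z": 1, "rx": 0, "ry": 0, "rz": 0, "fingers": 1}]'

```text
time_s: 5.42
tool_pos: [0.5682, -0.0782, 0.0766]
tool_rot: [-180.0, 0.1, 90.0]
force: [-4.1, -2.7, 3.4]
grip_width: 0.0378
grasp_force: 20.0
```

Emit:
drive_tool --moves '[{"x": 0, "y": 0, "z": 1, "rx": 0, "ry": 0, "rz": 0, "fingers": 1}, {"x": 0, "y": 0, "z": 1, "rx": 0, "ry": 0, "rz": 0, "fingers": 1}, {"x": 0, "y": 0, "z": 1, "rx": 0, "ry": 0, "rz": 0, "fingers": 1}]'

```text
time_s: 5.8
tool_pos: [0.5681, -0.0783, 0.0756]
tool_rot: [-180.0, 0.1, 90.0]
force: [-4.4, -3.7, 4.1]
grip_width: 0.0372
grasp_force: 20.0
```

Emit:
drive_tool --moves '[{"x": 0, "y": 0, "z": 1, "rx": 0, "ry": 0, "rz": 0, "fingers": 1}, {"x": 0, "y": 0, "z": 1, "rx": 0, "ry": 0, "rz": 0, "fingers": 1}, {"x": 0, "y": 0, "z": 1, "rx": 0, "ry": 0, "rz": 0, "fingers": 1}]'

```text
time_s: 6.18
tool_pos: [0.5681, -0.0784, 0.0747]
tool_rot: [-180.0, 0.1, 90.0]
force: [-4.3, -3.6, 3.7]
grip_width: 0.0374
grasp_force: 20.0
```

Emit:
drive_tool --moves '[{"x": 0, "y": 0, "z": 1, "rx": 0, "ry": 0, "rz": 0, "fingers": 1}, {"x": 0, "y": 0, "z": 1, "rx": 0, "ry": 0, "rz": 0, "fingers": 1}, {"x": 0, "y": 0, "z": 1, "rx": 0, "ry": 0, "rz": 0, "fingers": 1}]'

```text
time_s: 6.55
tool_pos: [0.5682, -0.0785, 0.0737]
tool_rot: [-180.0, 0.1, 90.0]
force: [-4.8, -4.9, 4.1]
grip_width: 0.0373
grasp_force: 20.0
```

Emit:
drive_tool --moves '[{"x": 0, "y": 0, "z": 1, "rx": 0, "ry": 0, "rz": 0, "fingers": 1}, {"x": 0, "y": 0, "z": 1, "rx": 0, "ry": 0, "rz": 0, "fingers": 1}, {"x": 0, "y": 0, "z": 1, "rx": 0, "ry": 0, "rz": 0, "fingers": 1}]'

```text
time_s: 6.92
tool_pos: [0.5682, -0.0786, 0.0728]
tool_rot: [-180.0, 0.1, 90.0]
force: [-5.1, -4.6, 3.5]
grip_width: 0.0376
grasp_force: 20.0
```

Emit:
drive_tool --moves '[{"x": 0, "y": 0, "z": 1, "rx": 0, "ry": 0, "rz": 0, "fingers": 1}, {"x": 0, "y": 0, "z": 1, "rx": 0, "ry": 0, "rz": 0, "fingers": 1}, {"x": 0, "y": 0, "z": 1, "rx": 0, "ry": 0, "rz": 0, "fingers": 1}]'

```text
time_s: 7.3
tool_pos: [0.5682, -0.0787, 0.0718]
tool_rot: [-180.0, 0.1, 90.0]
force: [-4.9, -3.7, 3.7]
grip_width: 0.0375
grasp_force: 20.0
```

```bash
cat >> h.py <<'E'
def bubble(tag=None):
    s=shot("scene");t=shot("top")
    if tag:
        cr=np.hstack([cv2.resize(s["image"][165:215,330:390],(400,333),interpolation=cv2.INTER_CUBIC),cv2.resize(t["image"][175:215,335:390],(400,291),interpolation=cv2.INTER_CUBIC)[:,:,:][:291] if 0 else cv2.resize(t["image"][170:216,335:390],(400,333),interpolation=cv2.INTER_CUBIC)])
        cv2.imwrite(f"pics/{tag}.png",cr[:,:,::-1])
    for c,box in((s,(335,170,390,212)),(t,(336,178,392,210))):
        x0,y0,x1,y1=box; im=c["image"][y0:y1,x0:x1].astype(float)
        w=np.clip(im[...,[0,2]].min(2)-75,0,None)   # pale: red & blue high
        h=cv2.cvtColor(c["image"],cv2.COLOR_RGB2HSV)[y0:y1,x0:x1].astype(int)
        g=((h[...,0]>40)&(h[...,0]<80)&(h[...,1]>90)&(h[...,2]>40))
        hull=cv2.convexHull(np.argwhere(g)[:,::-1].astype(np.int32)); m=np.zeros(g.shape,np.uint8); cv2.fillConvexPoly(m,hull,1)
        w=w*m; Y,X=np.mgrid[:w.shape[0],:w.shape[1]]
        b=np.array([(w*X).sum(),(w*Y).sum()])/w.sum()+[x0,y0]
        print("bubble px",b.round(2),"wt",w.sum().round(),"green hull",(hull[:,0].min(0)+[x0,y0]),(hull[:,0].max(0)+[x0,y0]),"world z.085",plane(c,b,.083)[:2].round(4))
E
python3 -c "
from h import *
bubble('crop3')"
```

```text
bubble px [354.28 188.42] wt 1281.0 green hull [342 181] [373 199] world z.085 [0.5628 0.038 ]
bubble px [359.64 193.39] wt 1849.0 green hull [346 190] [381 200] world z.085 [0.565 0.035]
```

View pics/crop3.png

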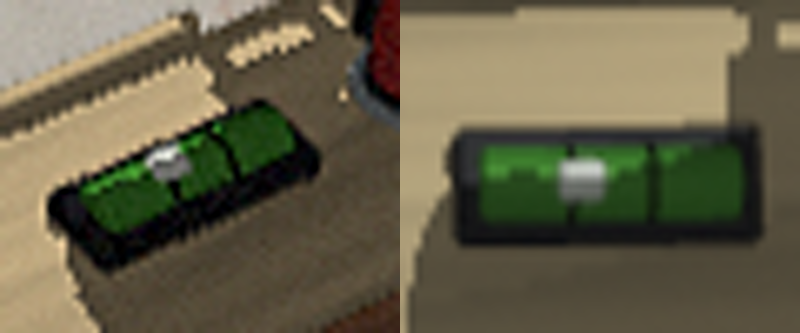

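The bubble now overlaps the hinge-side line (top px 359.6), about 9 mm past the middle, and the foot has not seated. So the thin pad is under the foot, and clockwise turning will be needed. Continue down to seat it.

Emit:
drive_tool --moves '[{"x": 0, "y": 0, "z": 1, "rx": 0, "ry": 0, "rz": 0, "fingers": 1}, {"x": 0, "y": 0, "z": 1, "rx": 0, "ry": 0, "rz": 0, "fingers": 1}, {"x": 0, "y": 0, "z": 1, "rx": 0, "ry": 0, "rz": 0, "fingers": 1}]'

```text
time_s: 7.78
tool_pos: [0.5681, -0.0788, 0.0708]
tool_rot: [-180.0, 0.1, 90.0]
force: [-4.8, -4.7, 5.0]
grip_width: 0.0379
grasp_force: 20.0
```

Emit:
drive_tool --moves '[{"x": 0, "y": 0, "z": 1, "rx": 0, "ry": 0, "rz": 0, "fingers": 1}, {"x": 0, "y": 0, "z": 1, "rx": 0, "ry": 0, "rz": 0, "fingers": 1}, {"x": 0, "y": 0, "z": 1, "rx": 0, "ry": 0, "rz": 0, "fingers": 1}]'

```text
time_s: 8.15
tool_pos: [0.5682, -0.0788, 0.0703]
tool_rot: [-180.0, 0.1, 90.0]
force: [-5.2, -5.4, 7.1]
grip_width: 0.0376
grasp_force: 20.0
```

Emit:
drive_tool --moves '[{"x": 0, "y": 0, "z": 1, "rx": 0, "ry": 0, "rz": 0, "fingers": 1}, {"x": 0, "y": 0, "z": 1, "rx": 0, "ry": 0, "rz": 0, "fingers": 1}, {"x": 0, "y": 0, "z": 1, "rx": 0, "ry": 0, "rz": 0, "fingers": 1}, {"x": 0, "y": 0, "z": 1, "rx": 0, "ry": 0, "rz": 0, "fingers": 1}]'

```text
time_s: 8.65
tool_pos: [0.5682, -0.0789, 0.07]
tool_rot: [-180.0, 0.1, 89.9]
force: [-7.3, -3.8, 12.3]
grip_width: 0.0375
grasp_force: 20.0
```

Emit:
drive_tool --moves '[{"x": 0, "y": 0, "z": 1, "rx": 0, "ry": 0, "rz": 0, "fingers": 1}, {"x": 0, "y": 0, "z": 1, "rx": 0, "ry": 0, "rz": 0, "fingers": 1}, {"x": 0, "y": 0, "z": 1, "rx": 0, "ry": 0, "rz": 0, "fingers": 1}, {"x": 0, "y": 0, "z": 1, "rx": 0, "ry": 0, "rz": 0, "fingers": 1}]'

```text
time_s: 9.15
tool_pos: [0.5682, -0.0789, 0.0697]
tool_rot: [-180.0, 0.2, 90.0]
force: [-8.5, -5.1, 15.7]
grip_width: 0.0374
grasp_force: 20.0
```

The foot is seated at 15.7 N. Now turn clockwise (+rz about the downward tool axis), rising 2 mm per rad.

Emit:
drive_tool --moves '[{"x": 0, "y": 0, "z": -0.2, "rx": 0, "ry": 0, "rz": 0.1, "fingers": 1}, {"x": 0, "y": 0, "z": -0.4, "rx": 0, "ry": 0, "rz": 0.2, "fingers": 1}, {"x": 0, "y": 0, "z": -0.6, "rx": 0, "ry": 0, "rz": 0.3, "fingers": 1}, {"x": 0, "y": 0, "z": -0.8, "rx": 0, "ry": 0, "rz": 0.4, "fingers": 1}, {"x": 0, "y": 0, "z": -1.0, "rx": 0, "ry": 0, "rz": 0.5, "fingers": 1}, {"x": 0, "y": 0, "z": -1.2, "rx": 0, "ry": 0, "rz": 0.6, "fingers": 1}, {"x": 0, "y": 0, "z": -1.4, "rx": 0, "ry": 0, "rz": 0.7, "fingers": 1}, {"x": 0, "y": 0, "z": -1.6, "rx": 0, "ry": 0, "rz": 0.8, "fingers": 1}, {"x": 0, "y": 0, "z": -1.6, "rx": 0, "ry": 0, "rz": 0.8, "fingers": 1}, {"x": 0, "y": 0, "z": -1.6, "rx": 0, "ry": 0, "rz": 0.8, "fingers": 1}]'

```text
time_s: 10.4
tool_pos: [0.5684, -0.0788, 0.0713]
tool_rot: [179.9, 0.1, 44.1]
force: [-8.2, -3.5, 15.6]
grip_width: 0.0374
grasp_force: 20.1
```

```bash
python3 -c "
from h import *
bubble('crop4');o=sensors.get_obs();print(o['qpos'],o['wrist_torque'])"
```

```text
bubble px [353.73 189.  ] wt 1011.0 green hull [342 182] [373 199] world z.085 [0.562  0.0401]
bubble px [359.28 193.34] wt 1672.0 green hull [346 190] [381 200] world z.085 [0.5651 0.0358]
[ 27.34909471  18.73814202 -25.85464747 103.67919944   9.49293084
  59.68387747 -48.01739402] [-0.66092858  2.05562858 -0.08407862]
```

View pics/crop4.png

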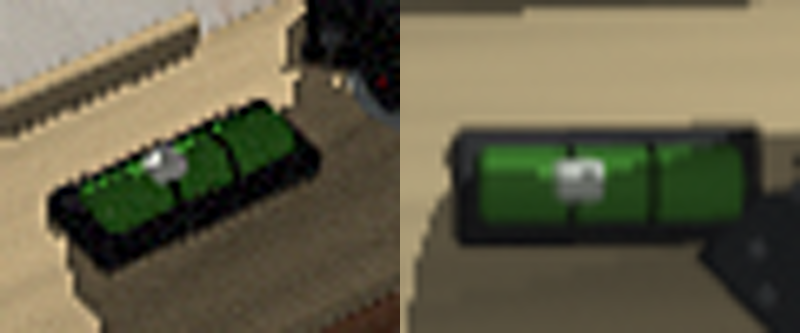

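The bubble still overlaps the hinge-side line (top px 359.3; lines at about 358.1 and 369.4, 2.1 mm/px), so it is about 9 mm low. That needs about 1.3 rad more.

Emit:
drive_tool --moves '[{"x": 0, "y": 0, "z": -0.2, "rx": 0, "ry": 0, "rz": 0.1, "fingers": 1}, {"x": 0, "y": 0, "z": -0.4, "rx": 0, "ry": 0, "rz": 0.2, "fingers": 1}, {"x": 0, "y": 0, "z": -0.6, "rx": 0, "ry": 0, "rz": 0.3, "fingers": 1}, {"x": 0, "y": 0, "z": -0.8, "rx": 0, "ry": 0, "rz": 0.4, "fingers": 1}, {"x": 0, "y": 0, "z": -1.0, "rx": 0, "ry": 0, "rz": 0.5, "fingers": 1}, {"x": 0, "y": 0, "z": -1.2, "rx": 0, "ry": 0, "rz": 0.6, "fingers": 1}, {"x": 0, "y": 0, "z": -1.4, "rx": 0, "ry": 0, "rz": 0.7, "fingers": 1}, {"x": 0, "y": 0, "z": -1.6, "rx": 0, "ry": 0, "rz": 0.8, "fingers": 1}, {"x": 0, "y": 0, "z": -1.8, "rx": 0, "ry": 0, "rz": 0.9, "fingers": 1}, {"x": 0, "y": 0, "z": -2.0, "rx": 0, "ry": 0, "rz": 1.0, "fingers": 1}, {"x": 0, "y": 0, "z": -2.2, "rx": 0, "ry": 0, "rz": 1.1, "fingers": 1}, {"x": 0, "y": 0, "z": -2.4, "rx": 0, "ry": 0, "rz": 1.2, "fingers": 1}, {"x": 0, "y": 0, "z": -2.6, "rx": 0, "ry": 0, "rz": 1.3, "fingers": 1}, {"x": 0, "y": 0, "z": -2.6, "rx": 0, "ry": 0, "rz": 1.3, "fingers": 1}, {"x": 0, "y": 0, "z": -2.6, "rx": 0, "ry": 0, "rz": 1.3, "fingers": 1}, {"x": 0, "y": 0, "z": -2.6, "rx": 0, "ry": 0, "rz": 1.3, "fingers": 1}]'

```text
time_s: 12.5
tool_pos: [0.5685, -0.079, 0.0739]
tool_rot: [179.9, -0.1, -30.4]
force: [-7.6, -4.3, 14.7]
grip_width: 0.0377
grasp_force: 20.0
```

```bash
python3 -c "
from h import *
bubble('crop5');o=sensors.get_obs();print(o['qpos'],o['wrist_torque'])"
```

```text
bubble px [357.67 187.86] wt 684.0 green hull [342 181] [373 199] world z.085 [0.5605 0.0306]
bubble px [363.38 194.34] wt 638.0 green hull [346 190] [381 200] world z.085 [0.563  0.0271]
[  17.99010653   17.27863358  -14.82767683  103.91858868    5.22682144
   59.41888039 -119.22107356] [-0.88584476  1.90435384 -0.01556503]
```

View pics/crop5.png

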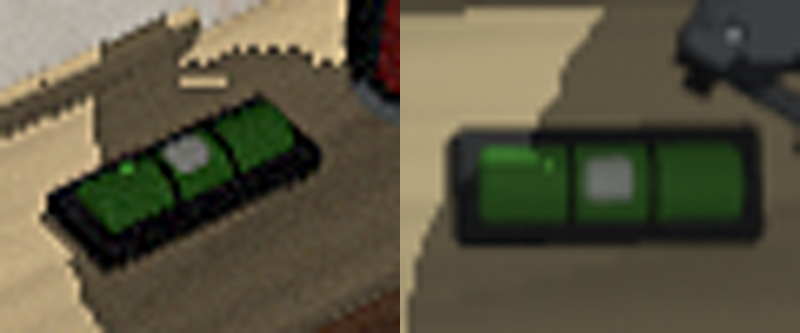

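The bubble now lies between the lines with green at both ends (top px 363.4 against a mid of about 363.7, so about 1 mm toward the hinge). I'll make a small trim, settle, then check.

Emit:
drive_tool --moves '[{"x": 0, "y": 0, "z": 0, "rx": 0, "ry": 0, "rz": 0.05, "fingers": 1}, {"x": 0, "y": 0, "z": 0, "rx": 0, "ry": 0, "rz": 0.1, "fingers": 1}, {"x": 0, "y": 0, "z": 0, "rx": 0, "ry": 0, "rz": 0.1, "fingers": 1}, {"x": 0, "y": 0, "z": 0, "rx": 0, "ry": 0, "rz": 0.1, "fingers": 1}, {"x": 0, "y": 0, "z": 0, "rx": 0, "ry": 0, "rz": 0.1, "fingers": 1}, {"x": 0, "y": 0, "z": 0, "rx": 0, "ry": 0, "rz": 0.1, "fingers": 1}, {"x": 0, "y": 0, "z": 0, "rx": 0, "ry": 0, "rz": 0.1, "fingers": 1}, {"x": 0, "y": 0, "z": 0, "rx": 0, "ry": 0, "rz": 0.1, "fingers": 1}]'

```text
time_s: 13.6
tool_pos: [0.5684, -0.079, 0.074]
tool_rot: [179.9, -0.1, -36.1]
force: [-7.1, -4.3, 14.3]
grip_width: 0.0378
grasp_force: 20.0
```

```bash
python3 -c "
from h import *
bubble('crop6')"
```

```text
bubble px [357.73 187.78] wt 668.0 green hull [342 181] [373 199] world z.085 [0.5606 0.0303]
bubble px [364.   193.78] wt 895.0 green hull [346 190] [381 200] world z.085 [0.5642 0.0258]
```

View pics/crop6.png

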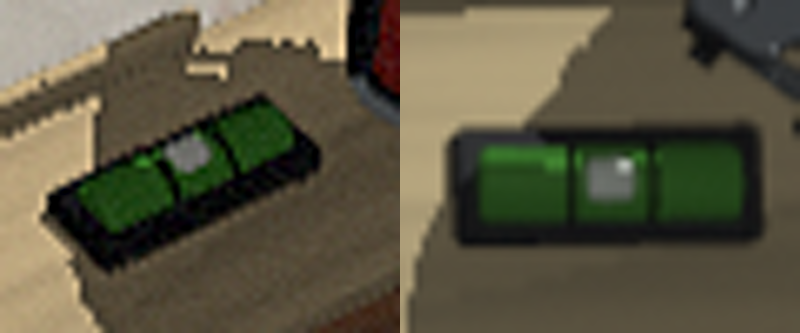

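The bubble (top px 364.0) is centred between the lines with green on both sides, and the push is steady at 14 N. Handing in.

```bash
python3 -c "
from cell import workorder
print(workorder.sign_off())"
```

```text
the job is handed in; nothing more can be done
None
```

The job is handed in at about 14 s, with the knob gripped (20 N), the foot seated on the thin pad under a steady push of about 14 N, and the bubble centred between the lines to within about 1 mm as measured in the camera images; the hand-in returned no verdict.

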